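# Stack the lunch carrier

## Task

Put the lunch carrier together on the round trivet: stand the blue tin upright in the middle of it, seat the yellow tin on the blue one, then the white tin on the yellow one, and last close it with the steel lid. Build it up in that order, one piece after another, each fully seated with its foot in the mouth of the tin below, and leave the teal cup, the red kitchen timer and the red-capped spice jar standing where they are.

Things in the scene. Friction and masses are not known exactly. Their poses are not given: they have to be found in the camera images.
- trivet: round pale stoneware trivet (pot stand), 160 mm in diameter, 12 mm high, does not move. Origin at the centre of its underside, z up; its flat top is 12 mm above the origin.
- blue_tin_center (a point): tallest round open tin, blue: 66 mm outside, wall 3 mm, steel rim, mouth 60 mm; yaw is free. 76 mm high with a flat base 66 mm wide and no foot. Point: on the axis, half-way up, 38 mm above its underside, z up. Grip across the sides a little above the point, to keep fingertips clear below.
- yellow_tin_center (a point): round open tin, yellow: 66 mm outside, wall 3 mm, steel rim, mouth 60 mm; yaw is free. 66 mm high in all. Foot 5 mm high, 50 tapering down to 44 mm wide; it enters the mouth of the tin below until the 66 mm body rests on that rim. Point: on the axis, half-way up, 33 mm above the foot's underside, z up; seated, 66 mm above the blue tin's point. Grip across the sides a little above the point, to keep fingertips clear below.
- white_tin_center (a point): lowest round open tin, white: 66 mm outside, wall 3 mm, steel rim, mouth 60 mm; yaw is free. 56 mm high in all. Foot 5 mm high, 50 tapering down to 44 mm wide; it enters the mouth of the tin below until the 66 mm body rests on that rim. Point: on the axis, half-way up, 28 mm above the foot's underside, z up; seated, 56 mm above the yellow tin's point. Grip across the sides a little above the point, to keep fingertips clear below.
- lid_grip (a point): round steel lid, 66 mm wide, 53 mm high, with a black grip bar on two thin posts: bar 14 mm wide (lid x), 50 long (lid y), 14 high; pinch it across x. Foot 5 mm high, 50 tapering down to 44 mm wide; disc top 13 mm, bar 39 to 53 mm above the foot's underside. Point: centre of the bar, 46 mm above the foot's underside, z up; seated, 69 mm above the white tin's point. Final yaw is free.
- cup: bystander: small teal and cream cup with a handle, 65x92x50 mm, to be left alone; origin at its underside, z up.
- timer: bystander: round red wind-up kitchen timer, 66 mm in diameter, 55 mm high, to be left alone; origin at the centre of its underside, z up.
- jar: bystander: spice jar with a red cap, 47 mm in diameter, 97 mm high, to be left alone; origin at the centre of its underside, z up.
There are look-alikes about, which are no part of the job. What is shaped like the part that bears blue_tin_center but pink or purple is not meant.

How it is judged (in metres and radians):
On the way, in this order (a step that is already met when the one before it is completed fails the run):
1. the blue tin stands upright in the middle of the trivet (horizontal distance between blue_tin_center and trivet below 0.025 m and z of blue_tin_center in the frame of trivet between 0.047 and 0.053 m and angle between blue_tin_center's own z axis and vertical below 0.08 rad), for 0.3 s.
2. the yellow tin sits in the mouth of the blue tin (all of step 1 and horizontal distance between yellow_tin_center and blue_tin_center below 0.008 m and z of yellow_tin_center in the frame of blue_tin_center between 0.063 and 0.069 m and angle between yellow_tin_center's own z axis and vertical below 0.08 rad), for 0.3 s.
3. the white tin sits in the mouth of the yellow tin (all of step 2 and horizontal distance between white_tin_center and yellow_tin_center below 0.008 m and z of white_tin_center in the frame of yellow_tin_center between 0.053 and 0.059 m and angle between white_tin_center's own z axis and vertical below 0.08 rad), for 0.3 s.
4. the lid closes the white tin (all of step 3 and horizontal distance between lid_grip and white_tin_center below 0.008 m and z of lid_grip in the frame of white_tin_center between 0.066 and 0.072 m and angle between lid_grip's own z axis and vertical below 0.08 rad), for 0.3 s.
At the end, for the whole second after the job is handed in: the blue tin stands upright within 25 mm of the trivet's centre; on it, in order, the yellow tin, the white tin and the lid, each within 8 mm of the axis of the one below, seated to within 3 mm of its full depth, and upright to 0.08 rad (all of step 4); the robot touches nothing.
It fails at once if the teal cup is pushed more than 30 mm or knocked over (distance of cup from where it was at the start of the episode above 0.03 m or angle between cup's own z axis and vertical above 0.4 rad).
It fails at once if the red timer is pushed more than 30 mm or knocked over (distance of timer from where it was at the start of the episode above 0.03 m or angle between timer's own z axis and vertical above 0.4 rad).
It fails at once if the spice jar is pushed more than 30 mm or knocked over (distance of jar from where it was at the start of the episode above 0.03 m or angle between jar's own z axis and vertical above 0.4 rad).
It also fails if it takes over 112 s, if anything falls off the work surface, if the arm or the gripper's body presses on something with over 40 N, if the wrist force passes 120 N, or if a joint passes its speed limit or range.

## Robot

A 7-joint arm with a two-finger parallel gripper is mounted at the origin on a cart in front of the work surface, level with it; the furniture and walls round the work are solid. World frame = base frame: x ahead of the robot, y to its left, z up, the work surface at z = 0. Lengths are in m, angles in degrees, forces in N, time in s.
With the tool pointing down it reaches from about 0.425 to 0.875 m from the base axis. Payload 4.7 kg.
Tool frame: the origin (TCP) lies on the centre line of the jaws, within the pads' length; the fingertips stand ahead of it and the grasp point (between the pads) lies 2 mm behind it (env.tip_reach is the x of the fingertips in the tool frame, in m); x points along the fingers, z is the direction in which the jaws open and shut, and the axes are right-handed (so a half turn about x gives the same grasp; the last joint's range is limited). The gripper opens to 87 mm and grips with 3 to 60 N. Pads are 19 mm wide; open, the fingers measure 117 mm over their backs; the gripper's body (75 mm by 190 mm) begins 51 mm behind the grasp point.
Start: joints at [73.287, 18.392, -4.016, 83.108, 1.295, 78.541, -3.26], TCP at [0.196, -0.62, 0.24] pointing down, gripper open.
Joint ranges: [-163.93, 163.93], [-17.29, 119.83], [-79.2, 71.16], [3.27, 140.29], [-89.18, 269.18], [5.43, 117.66], [-154.24, 154.24]. Speed limits (degrees/s): [147.25, 147.25, 180, 180, 180, 180, 180].

## Interface

Orientations are given as [roll, pitch, yaw] about the fixed x, y, z axes, in that order (R = Rz(yaw) Ry(pitch) Rx(roll)).
In Python, from cell import telemetry, optics, env, models gives the robot as it stands.
- The arm moves only by the shell command python3 -m pendant 'ROWS' [FORCE]. ROWS is JSON, a list of rows, each a list of 3 entries, a list of its own where there are three numbers: the finger opening in mm, from 0 to 87, then the shift along the tool's x, y, z in mm, then the turn, a rotation vector about the tool's x, y, z in rad. A call has 1 to 10 rows; each row is the pose to reach, as a shift and turn from the pose commanded when the call began, along the tool's axes at that moment; what a row does not reach only later rows make up. A row lasts 1/12 s, in which the tool goes at most 41.7 mm and 7.16 degrees, less where a joint would pass 70% of its speed; a pose out of reach is approached as far as the arm can. A call with a gripper value outside its range is refused whole. The fingers move at their own pace and stop on an object; FORCE is the grip in N (left out, the last holds). Time passes only in rows, so rows that repeat a pose let the fingers close. It gives the time, the measured TCP pose, the force and the opening at its end, in the units of the state.
- telemetry.get_obs(): the state, without advancing time (a new reading comes with each control period).
- optics.read_camera(name): name is "scene" or "side" or "wrist"; returns a dict with "image" (420x560x3 uint8, blue, green, red), "range_z" (420x560 float32, m along the optical axis (not along the pixel's ray), 0 where there is no reading), "fx", "fy", "cx", "cy" (pixels), "k1" (the pictures are not rectified: a ray, as slopes to the right and down, at radius r is drawn at 1 + k1 r^2 times it, then the intrinsics apply), "cam_to_world" (4x4, takes a point from camera to world coordinates). Camera axes: x right, y up, looking along -z (the intrinsics and any distortion apply to the point x, -y, -z); pixel columns grow to the right and rows downward; lengths in m; the calibration is good to about 2 mm. A picture is of the moment at which its call begins.
- env.sign_off(): hands the job in, once; it reports no verdict.
Trained networks look in the newest picture that a camera, given by its name, has taken for a name from the list of things; names that differ only in an ending like _2 or _b are one class to them, and where a whole thing is asked for, a point or a joint stands for the part that bears it (a point fixed in the world has none). Each returns a list of dicts, best first, with "confidence" (0 to 1); they miss things now and then, are a little off and sometimes report something else, mostly with a low value. They report only what shows in the picture. A call takes as long as a camera call. They do not tell look-alikes from the thing itself.
- models.masks_of(camera, label): "pixels" (420x560 bool, what is visible of it) and "extent" ([left, top, right, bottom] as shares, 0 to 1, of the picture: columns of its width, rows of its height, round what is visible of it).
- models.landmark_of(camera, label): "centre" ([row, column] as shares, 0 to 1, of the picture: columns of its width, rows of its height: a listed point, or the origin of a listed thing).
The state is a dict: "time_s": time; "qpos": joint angles; "joint_velocities": joint speeds; "effort": joint torques, N m; "tool_pos": TCP position; "tool_rot": TCP orientation; "force": force on the tool from outside, world axes, zero at the start; "wrist_torque": the same for the moment, N m; "grip_width": finger opening in m.
Only numpy, scipy, OpenCV 4.12 (cv2) and the standard library are available. Lean on these libraries where they do the work, as an engineer would, in place of code of your own. Each camera call takes 0.05 s, during which the arm holds its last target.

## Working session

There is one attempt and no reset: what is moved stays moved. The work goes in short steps, Python scripts to look and compute and a shell command to move; the robot and the scene stay as the last step left them, time stands still between calls to the robot, and variables do not carry over. Pictures are saved under pics/ and viewed, and the job is handed in when it is done.

```bash
ls -a; mkdir -p pics
python3 - <<'E'
from cell import telemetry, optics, env, models
import cv2
print(telemetry.get_obs(), env.tip_reach)
for n in ["scene","side","wrist"]:
    c=optics.read_camera(n); cv2.imwrite(f"pics/a_{n}.png",c["image"])
    print(n,c["fx"],c["fy"],c["cx"],c["cy"],c["k1"],c["cam_to_world"])
E
```

```text
.
..
pics
{'time_s': 0.0, 'qpos': array([73.28601477, 18.44031939, -4.01688302, 83.17539056,  1.29286367,
       78.54127378, -3.26055365]), 'joint_velocities': array([ 0.01315787,  0.02257558,  0.06230474, -0.01835626, -0.10744891,
       -0.02102334, -0.07926526]), 'effort': array([ 1.22344559e-04, -4.91285419e+01, -4.04483937e-01, -3.12528455e+01,
       -6.42550481e-02,  4.36899439e-02,  1.73968556e-04]), 'tool_pos': array([ 0.19551433, -0.61934243,  0.2384431 ]), 'tool_rot': array([-178.31886455,   89.88810042,  109.20518367]), 'force': array([-0.2104448 , -0.53134711, -0.02425926]), 'wrist_torque': array([-0.01160313, -0.00652013,  0.02009853]), 'grip_width': 0.08734608936182275} 0.017
scene 492.0301727602799 492.0301727602799 287.01111846074065 205.66867980120438 -0.17648634500160137 [[-0.71627389  0.46718834 -0.51835005 -0.20050456]
 [-0.69774423 -0.4903844   0.522184    0.7745315 ]
 [-0.01023251  0.73570252  0.67722751  0.99238334]
 [ 0.          0.          0.          1.        ]]
side 488.34742153929807 488.34742153929807 280.7909116277884 208.24256718818842 0.020780087882790125 [[-0.71064442  0.48491766 -0.50974443 -0.15051121]
 [-0.70331672 -0.47093279  0.53251093  0.72735345]
 [ 0.01816858  0.7369377   0.67571646  0.94793102]
 [ 0.          0.          0.          1.        ]]
wrist 335.32593429200756 335.32593429200756 279.64074138739045 206.91715690294484 -0.03458163410455201 [[ 0.2999339   0.9080742   0.29230275  0.27695278]
 [-0.9539586   0.28602939  0.09027838 -0.59332691]
 [-0.00162771 -0.30592227  0.9520551   0.38366997]
 [ 0.          0.          0.          1.        ]]
```

View pics/a_scene.png

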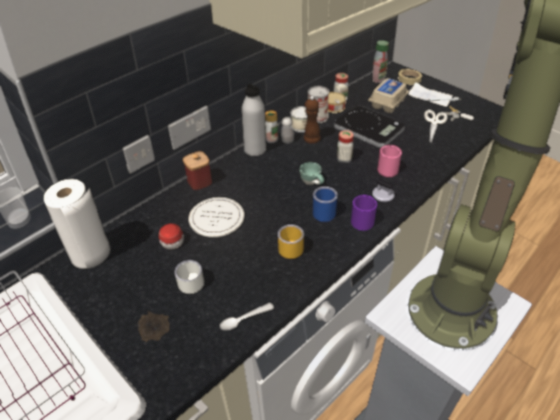

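View pics/a_side.png

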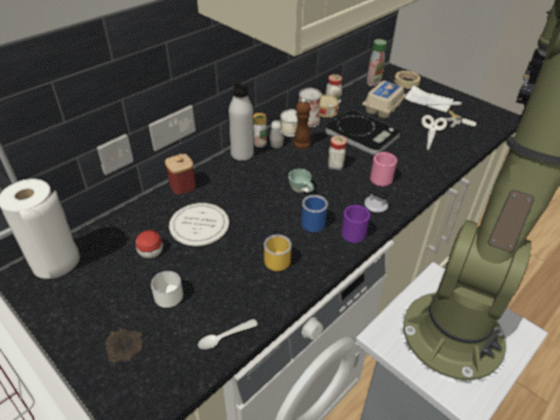

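View pics/a_wrist.png

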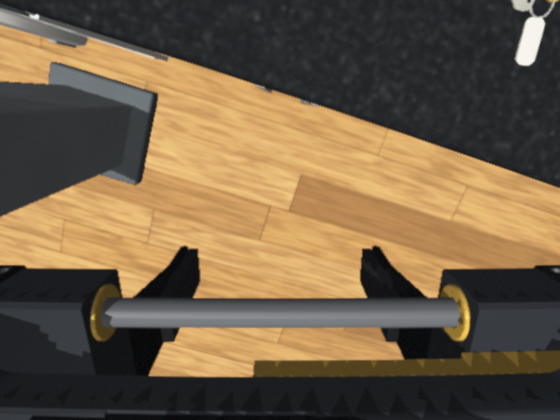

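```bash
cat > h.py <<'E'
from cell import telemetry, optics, env, models
import cv2, numpy as np
from scipy.optimize import least_squares
from scipy.spatial.transform import Rotation as Ro
def undist(c,u,v):
    K=np.array([[c["fx"],0,c["cx"]],[0,c["fy"],c["cy"]],[0,0,1]])
    p=np.stack([np.ravel(u),np.ravel(v)],1).astype(np.float64)[:,None]
    # model: drawn = (1+k1 r^2)*ray -> same as OpenCV k1
    return cv2.undistortPoints(p,K,np.array([c["k1"],0,0,0,0.]),None,None,None).reshape(-1,2) if 0 else cv2.undistortPoints(p,K,np.array([c["k1"],0,0,0,0.])).reshape(-1,2)
def cloud(c,mask):
    v,u=np.nonzero(mask&(c["range_z"]>0))
    z=c["range_z"][v,u]; s=undist(c,u,v)
    P=np.stack([s[:,0]*z,-s[:,1]*z,-z],1)
    M=c["cam_to_world"]; return P@M[:3,:3].T+M[:3,3],u,v
def ray_at_z(c,u,v,zw):
    s=undist(c,u,v); d=np.stack([s[:,0],-s[:,1],-np.ones(len(s))],1)
    M=c["cam_to_world"]; d=d@M[:3,:3].T; o=M[:3,3]
    t=(zw-o[2])/d[:,2]; return o+t[:,None]*d
def proj(c,P):
    M=c["cam_to_world"]; q=(np.atleast_2d(P)-M[:3,3])@M[:3,:3]
    x=q[:,0]/-q[:,2]; y=-q[:,1]/-q[:,2]; f=1+c["k1"]*(x*x+y*y)
    return np.stack([c["fx"]*x*f+c["cx"],c["fy"]*y*f+c["cy"]],1)
def circ(xy,r=None):
    xy=np.asarray(xy); c0=xy.mean(0)
    if r: 
        s=least_squares(lambda p:np.hypot(*(xy-p).T)-r,c0,loss="soft_l1",f_scale=.002); return s.x,r
    s=least_squares(lambda p:np.hypot(*(xy-p[:2]).T)-p[2],[*c0,.03],loss="soft_l1",f_scale=.002); return s.x[:2],s.x[2]
E
cat > m1.py <<'E'
from h import *
for n in ["scene","side"]:
    c=optics.read_camera(n)
    for l in ["trivet","blue_tin_center","yellow_tin_center","white_tin_center","lid_grip","cup","timer","jar"]:
        for d in models.masks_of(n,l)[:3]:
            P,u,v=cloud(c,d["pixels"])
            if len(P)<10: continue
            top=np.percentile(P[:,2],97)
            R=P[P[:,2]>top-.006]
            cc,r=circ(R[:,:2])
            print(n,l,round(d["confidence"],2),"px",u.mean().round(),v.mean().round(),"n",len(P),"z",P[:,2].min().round(3),top.round(3),"med",np.median(P,0).round(3),"circ",cc.round(4),r.round(4))
        k=models.landmark_of(n,l)[:3]
        print("   lm",[(round(d["confidence"],2),[round(d["centre"][1]*560),round(d["centre"][0]*420)]) for d in k])
E
python3 m1.py
```

```text
scene trivet 0.96 px 216.0 217.0 n 1639 z -0.002 0.016 med [0.666 0.194 0.012] circ [0.6681 0.1918] 0.0558
scene trivet 0.27 px 291.0 241.0 n 705 z 0.0 0.067 med [0.426 0.132 0.04 ] circ [0.4264 0.1307] 0.0309
   lm []
scene blue_tin_center 0.97 px 363.0 212.0 n 745 z -0.002 0.077 med [ 0.349 -0.077  0.049] circ [ 0.3536 -0.0885] 0.0315
scene blue_tin_center 0.92 px 324.0 203.0 n 650 z 0.002 0.077 med [ 0.453 -0.03   0.05 ] circ [ 0.4576 -0.0385] 0.031
scene blue_tin_center 0.6 px 389.0 160.0 n 545 z -0.001 0.075 med [ 0.437 -0.322  0.049] circ [ 0.4413 -0.3374] 0.0306
   lm [(0.96, [325, 207]), (0.8, [364, 213]), (0.6, [391, 160])]
scene yellow_tin_center 0.6 px 291.0 241.0 n 699 z -0.002 0.066 med [0.426 0.133 0.039] circ [0.4262 0.1308] 0.0308
scene yellow_tin_center 0.38 px 383.0 191.0 n 390 z -0.006 0.055 med [ 0.378 -0.222  0.014] circ [ 0.3889 -0.3165] 0.0945
   lm [(0.7, [290, 244])]
scene white_tin_center 0.95 px 189.0 276.0 n 695 z 0.002 0.057 med [0.533 0.393 0.034] circ [0.5293 0.394 ] 0.0306
   lm []
scene lid_grip 0.87 px 384.0 190.0 n 380 z -0.004 0.055 med [ 0.377 -0.
[... 1295 characters left out ...]
0311
   lm [(0.58, [166, 291]), (0.2, [275, 251])]
side lid_grip 0.56 px 376.0 201.0 n 401 z -0.004 0.053 med [ 0.38  -0.219  0.013] circ [  29.925  -226.6966] 228.3951
   lm [(0.92, [378, 195])]
side cup 0.92 px 300.0 181.0 n 460 z -0.005 0.05 med [ 0.587 -0.118  0.033] circ [ 0.5875 -0.12  ] 0.0318
   lm [(0.69, [303, 192])]
side timer 0.61 px 149.0 244.0 n 575 z -0.002 0.056 med [0.671 0.347 0.043] circ [0.6861 0.3413] 0.0156
side timer 0.37 px 336.0 152.0 n 466 z 0.001 0.098 med [ 0.577 -0.273  0.064] circ [ 0.5856 -0.2861] 0.0164
   lm [(0.93, [147, 253]), (0.35, [378, 195])]
side jar 0.6 px 336.0 153.0 n 449 z 0.001 0.098 med [ 0.576 -0.272  0.06 ] circ [ 0.5842 -0.2844] 0.015
   lm []
```

Run:
```python
import cv2
a=cv2.imread("pics/a_scene.png"); b=a[140:260,250:420]
cv2.imwrite("pics/crop1.png",cv2.resize(b,None,fx=4.5,fy=4.5,interpolation=cv2.INTER_CUBIC))
```

```text
(no output)
```

View pics/crop1.png

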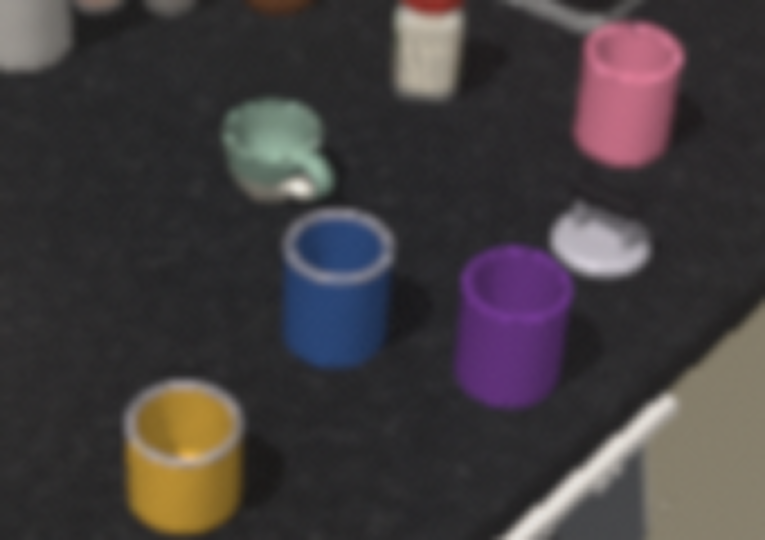

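```bash
cat >> h.py <<'E'
def tcp():
    o=telemetry.get_obs(); return o["tool_pos"],Ro.from_euler("xyz",o["tool_rot"],degrees=True),o
def go(p,yaw):
    """shift mm, rotvec to world point p, tool down, tool z axis along azimuth yaw deg (or opposite, nearer)"""
    P,R,o=tcp(); best=None
    for y in (yaw,yaw+180):
        z=np.array([np.cos(np.radians(y)),np.sin(np.radians(y)),0]); x=np.array([0,0,-1.]); T=Ro.from_matrix(np.stack([x,np.cross(z,x),z],1))
        rv=(R.inv()*T).as_rotvec()
        if best is None or np.linalg.norm(rv)<np.linalg.norm(best): best=rv
    s=R.inv().apply(np.asarray(p)-P)*1000
    print("GO shift",s.round(1).tolist(),"turn",best.round(3).tolist(),"| pos",P.round(4),"q",o["qpos"].round(0),"F",o["force"].round(1),"w",round(o["grip_width"]*1000,1),"t",round(o["time_s"],2),"zaz",np.degrees(np.arctan2(R.as_matrix()[1,2],R.as_matrix()[0,2])).round(1))
E
python3 - <<'E'
from h import *
P,R,o=tcp(); print(R.as_matrix().round(3))
go([.4580,-.038,.24],85)
go([.458,-.038,.24],90+np.degrees(np.arctan2(-.038,.458)))
c=optics.read_camera("side")
Q,u,v=cloud(c,np.ones((420,560),bool))
for a,b in [((.6681,.1935),.2)]:
    m=(np.hypot(Q[:,0]-a[0],Q[:,1]-a[1])<.32)&(Q[:,2]>.09)
    H,xe,ye=np.histogram2d(Q[m,0],Q[m,1],bins=[np.arange(.3,1.05,.05),np.arange(-.15,.55,.05)])
    for i,j in zip(*np.nonzero(H>3)):
        s=m&(Q[:,0]>=xe[i])&(Q[:,0]<xe[i+1])&(Q[:,1]>=ye[j])&(Q[:,1]<ye[j+1]); print(xe[i].round(2),ye[j].round(2),int(H[i,j]),Q[s,2].min().round(2),Q[s,2].max().round(2))
for n in("scene","side"):
    c=optics.read_camera(n); d=models.masks_of(n,"trivet")[0]["pixels"]
    e,_=cv2.findContours(d.astype(np.uint8),cv2.RETR_EXTERNAL,cv2.CHAIN_APPROX_NONE)
    e=max(e,key=len)[:,0]; print(n,circ(ray_at_z(c,e[:,0],e[:,1],.010)[:,:2]))
E
```

```text
[[-0.     0.954  0.301]
 [-0.     0.301 -0.954]
 [-1.    -0.     0.   ]]
GO shift [-0.5, 425.4, -475.9] turn [0.393, 0.0, 0.0] | pos [ 0.1956 -0.6199  0.2396] q [73. 18. -4. 83.  1. 79. -3.] F [ 0.4  0.4 -0.1] w 86.7 t 1.85 zaz -72.5
GO shift [-0.5, 425.4, -475.9] turn [0.389, 0.0, 0.0] | pos [ 0.1956 -0.6199  0.2396] q [73. 18. -4. 83.  1. 79. -3.] F [ 0.4  0.4 -0.1] w 86.7 t 1.85 zaz -72.5
0.5 -0.15 6 0.46 0.52
0.5 -0.1 121 0.46 0.56
0.55 -0.15 56 0.48 0.56
0.55 -0.1 666 0.46 0.58
0.55 -0.05 1007 0.46 0.58
0.6 -0.05 709 0.46 0.57
0.65 -0.05 573 0.46 0.55
0.7 -0.05 453 0.46 0.54
0.75 -0.05 343 0.46 0.53
0.75 0.45 221 0.09 0.23
0.8 -0.1 97 0.09 0.18
0.8 -0.05 251 0.46 0.51
0.8 0.05 20 0.09 0.09
0.8 0.1 158 0.09 0.11
0.8 0.15 21 0.09 0.1
0.85 -0.05 1418 0.09 0.5
0.85 0.0 2153 0.09 0.51
0.85 0.05 2402 0.09 0.52
0.85 0.1 2654 0.09 0.53
0.85 0.15 2799 0.09 0.53
0.85 0.2 2951 0.09 0.55
0.85 0.25 3178 0.09 0.57
0.85 0.3 3453 0.09 0.58
0.85 0.35 3699 0.09 0.59
0.85 0.4 1525 0.09 0.59
0.9 -0.05 13 0.13 0.44
0.9 0.0 15 0.1 0.36
0.9 0.05 22 0.09 0.52
0.9 0.1 94 0.1 0.53
0.9 0.15 212 0.11 0.54
0.9 0.2 348 0.1 0.56
0.9 0.25 507 0.22 0.57
0.9 0.3 680 0.15 0.58
0.9 0.35 888 0.14 0.59
0.9 0.4 208 0.15 0.59
scene (array([0.66903481, 0.19079337]), np.float64(0.07960540577668802))
side (array([0.67126741, 0.19325239]), np.float64(0.07854304566518099))
```

Run:
```python
from h import *
go([.4580,-.0383,.2],-4.7)
```

```text
GO shift [39.5, 425.3, -475.6] turn [-1.183, 0.0, 0.0] | pos [ 0.1957 -0.6199  0.2396] q [73. 18. -4. 83.  1. 79. -3.] F [-0.1 -0.5 -0.2] w 87.2 t 2.1 zaz -72.5
```

```bash
python3 -m pendant '[[87,[10,106,-119],[-0.3,0,0]],[87,[20,212,-238],[-0.6,0,0]],[87,[20,212,-238],[-0.6,0,0]],[87,[20,212,-238],[-0.6,0,0]],[87,[39,425,-476],[-1.183,0,0]],[87,[39,425,-476],[-1.183,0,0]],[87,[39,425,-476],[-1.183,0,0]],[87,[39,425,-476],[-1.183,0,0]],[87,[39,425,-476],[-1.183,0,0]],[87,[39,425,-476],[-1.183,0,0]]]' 30
python3 - <<'E'
from h import *
go([.4580,-.0383,.2],-4.7)
E
```

```text
time_s: 2.93
tool_pos: [0.3667, -0.2388, 0.2142]
tool_rot: [-65.9, 89.9, -70.3]
force: [1.3, 0.1, -0.2]
grip_width: 0.0873
GO shift [14.0, 206.9, 75.7] turn [0.006, 0.001, 0.001] | pos [ 0.3667 -0.2388  0.2142] q [ 57.  -6. -25. 113.  -3.  73.  28.] F [ 1.3  0.1 -0.2] w 87.3 t 2.93 zaz -4.4
```

```bash
python3 -m pendant '[[87,[14,207,76],[0,0,0]],[87,[14,207,76],[0,0,0]],[87,[14,207,76],[0,0,0]],[87,[14,207,76],[0,0,0]],[87,[14,207,76],[0,0,0]],[87,[14,207,76],[0,0,0]],[87,[14,207,76],[0,0,0]],[87,[14,207,76],[0,0,0]]]'
python3 - <<'E'
from h import *
go([.4580,-.0383,.2],-4.7)
c=optics.read_camera("wrist"); cv2.imwrite("pics/w1.png",c["image"])
print(proj(c,[[.458,-.0383,.076],[.668,.192,.012],[.427,.132,.066]]).round())
for d in models.masks_of("wrist","blue_tin_center"):
    P,u,v=cloud(c,d["pixels"]); 
    if len(P)<20: continue
    R=P[(P[:,2]>.072)&(P[:,2]<.082)]; print(d["confidence"],u.mean(),v.mean(),np.percentile(P[:,2],97),circ(R[:,:2]) if len(R)>20 else "")
E
```

```text
time_s: 3.6
tool_pos: [0.459, -0.0401, 0.2]
tool_rot: [-106.1, 90.0, -110.7]
force: [-0.6, 0.8, -0.2]
grip_width: 0.0869
GO shift [0.0, 1.8, -1.2] turn [0.002, -0.0, 0.001] | pos [ 0.459  -0.0401  0.2   ] q [ 45.  -2. -42. 111.  -2.  71.  -1.] F [-0.6  0.8 -0.2] w 86.9 t 3.6 zaz -4.6
[[ 278.  204.]
 [ 505. -100.]
 [ 216.  -19.]]
0.98 175.89107645103553 242.67501917668116 0.0764133413705747 (array([ 0.3557426 , -0.08872329]), np.float64(0.03117581672458597))
0.56 279.05797101449275 198.68405797101448 0.07623627658862607 (array([ 0.45910093, -0.03994838]), np.float64(0.031017165686193428))
```

View pics/w1.png

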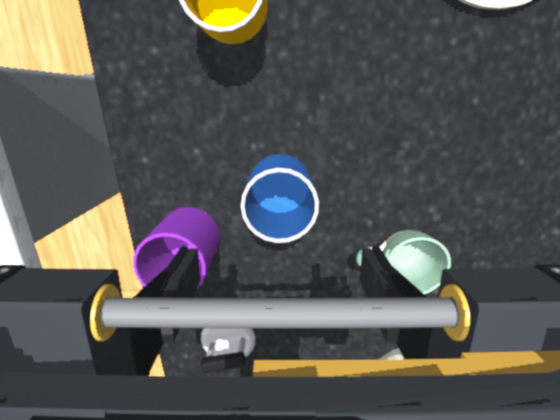

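```bash
python3 -m pendant '[[87,[40,0.5,0],[0,0,0]],[87,[80,0.5,0],[0,0,0]],[87,[120,0.5,0],[0,0,0]],[87,[145,0.5,0],[0,0,0]],[87,[153,0.5,0],[0,0,0]],[87,[153,0.5,0],[0,0,0]],[87,[153,0.5,0],[0,0,0]]]';python3 -m pendant '[[60,[0,0,0],[0,0,0]],[60,[0,0,0],[0,0,0]],[60,[0,0,0],[0,0,0]],[60,[0,0,0],[0,0,0]],[60,[0,0,0],[0,0,0]],[60,[0,0,0],[0,0,0]]]' 25
```

```text
time_s: 4.28
tool_pos: [0.4597, -0.041, 0.0479]
tool_rot: [-11.7, 90.0, -16.5]
force: [0.7, -1.0, -0.3]
grip_width: 0.0869
time_s: 4.78
tool_pos: [0.4596, -0.0403, 0.0479]
tool_rot: [-44.6, 89.9, -49.3]
force: [-1.3, 0.1, 5.6]
grip_width: 0.0655
```

```bash
python3 -m pendant '[[60,[-20,0,0],[0,0,0]],[60,[-55,0,0],[0,0,0]],[60,[-90,0,0],[0,0,0]],[60,[-100,0,0],[0,0,0]],[60,[-100,0,0],[0,0,0]]]'
python3 - <<'E'
from h import *
go([.669,.1925,.15],16)
E
```

```text
time_s: 5.2
tool_pos: [0.4612, -0.0404, 0.1498]
tool_rot: [-18.2, 89.6, -22.9]
force: [0.0, -0.2, -1.6]
grip_width: 0.0656
GO shift [0.5, 249.1, 187.9] turn [-0.361, 0.006, 0.003] | pos [ 0.4612 -0.0404  0.1498] q [ 45.   1. -43. 114.   1.  65.  -3.] F [ 0.  -0.2 -1.6] w 65.6 t 5.2 zaz -4.7
```

```bash
python3 -m pendant '[[60,[0,25,19],[-0.05,0,0]],[60,[0,50,38],[-0.1,0,0]],[60,[0,80,60],[-0.16,0,0]],[60,[0,110,83],[-0.22,0,0]],[60,[0,140,106],[-0.26,0,0]],[60,[0,170,128],[-0.3,0,0]],[60,[0,200,151],[-0.33,0,0]],[60,[0,230,174],[-0.361,0,0]],[60,[0,249,188],[-0.361,0,0]],[60,[0,249,188],[-0.361,0,0]]]'; python3 -m pendant '[[60,[0,0,0],[0,0,0]],[60,[0,0,0],[0,0,0]]]'
python3 - <<'E'
from h import *
go([.669,.1925,.15],16)
for n in ("wrist","scene","side"):
    c=optics.read_camera(n); cv2.imwrite(f"pics/t1_{n}.png",c["image"])
    ds=models.masks_of(n,"trivet")
    if ds:
        d=ds[0]["pixels"]; P,u,v=cloud(c,d); print(n,ds[0]["confidence"],np.median(P,0))
E
```

```text
time_s: 6.03
tool_pos: [0.6667, 0.1989, 0.1431]
tool_rot: [110.3, 89.7, 126.7]
force: [-1.4, 1.3, -1.3]
grip_width: 0.0658
time_s: 6.2
tool_pos: [0.6655, 0.192, 0.1445]
tool_rot: [-172.3, 89.8, -156.3]
force: [0.6, -1.0, -1.7]
grip_width: 0.0655
GO shift [-5.6, -0.5, 3.5] turn [0.0, -0.004, 0.001] | pos [0.6655 0.192  0.1445] q [ 14.  34. -46.  81.  25.  75. -18.] F [ 0.6 -1.  -1.7] w 65.5 t 6.2 zaz 16.0
wrist 0.86 [0.66348425 0.21832818 0.01150008]
scene 0.82 [0.6629037  0.1955403  0.01164066]
side 0.83 [0.66467591 0.19810695 0.01116276]
```

View pics/t1_wrist.png

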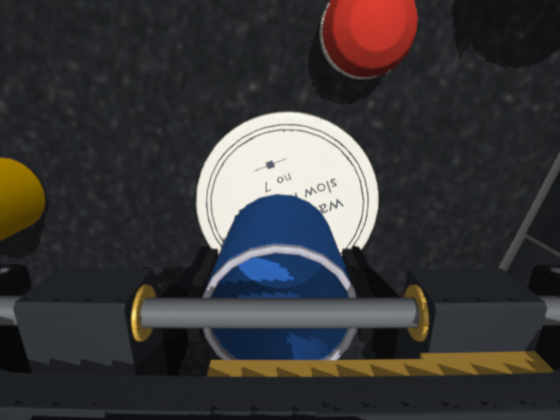

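```bash
python3 -m pendant '[[60,[25,0,3.5],[0,0,0]],[60,[50,0,3.5],[0,0,0]],[60,[70,0,3.5],[0,0,0]],[60,[78,0,3.5],[0,0,0]],[60,[81,0,3.5],[0,0,0]],[60,[83,0,3.5],[0,0,0]],[60,[83,0,3.5],[0,0,0]],[60,[83,0,3.5],[0,0,0]]]'
```

```text
time_s: 7.17
tool_pos: [0.6711, 0.1941, 0.0656]
tool_rot: [-0.1, 89.9, 15.9]
force: [-0.0, -0.0, -1.9]
grip_width: 0.0654
```

```bash
python3 -m pendant '[[60,[2,0,-1],[0,0,0]],[60,[4,0,-1],[0,0,0]],[60,[4,0,-1],[0,0,0]],[60,[4,0,-1],[0,0,0]]]'
```

```text
time_s: 7.5
tool_pos: [0.6692, 0.1933, 0.06]
tool_rot: [-113.5, 90.0, -97.5]
force: [-0.6, -0.1, -1.5]
grip_width: 0.0657
```

```bash
python3 -m pendant '[[60,[1,0,0],[0,0,0]],[60,[1.5,0,0],[0,0,0]],[60,[1.5,0,0],[0,0,0]]]'
```

```text
time_s: 7.75
tool_pos: [0.6694, 0.1935, 0.0597]
tool_rot: [-59.4, 90.0, -43.4]
force: [-3.3, -1.1, 5.1]
grip_width: 0.0656
```

```bash
python3 -m pendant '[[87,[0,0,0],[0,0,0]],[87,[0,0,0],[0,0,0]],[87,[0,0,0],[0,0,0]],[87,[0,0,0],[0,0,0]],[87,[0,0,0],[0,0,0]],[87,[-30,0,0],[0,0,0]],[87,[-65,0,0],[0,0,0]],[87,[-105,0,0],[0,0,0]],[87,[-120,0,0],[0,0,0]],[87,[-120,0,0],[0,0,0]]]'
python3 - <<'E'
from h import *
for n in ("wrist","scene","side"):
    c=optics.read_camera(n); cv2.imwrite(f"pics/t2_{n}.png",c["image"])
    for d in models.masks_of(n,"blue_tin_center"):
        P,u,v=cloud(c,d["pixels"])
        R=P[(P[:,2]>.083)&(P[:,2]<.095)]
        if len(R)>20: print(n,d["confidence"],circ(R[:,:2]),np.percentile(P[:,2],[2,97]))
    for d in models.masks_of(n,"yellow_tin_center"):
        P,u,v=cloud(c,d["pixels"])
        R=P[(P[:,2]>.062)&(P[:,2]<.072)]
        if len(R)>20: print(n,"yel",d["confidence"],circ(R[:,:2]),np.percentile(P[:,2],[2,97]))
go([.427,.1325,.18],17.3)
E
```

```text
time_s: 8.58
tool_pos: [0.6716, 0.195, 0.1843]
tool_rot: [2.2, 89.5, 18.2]
force: [-0.1, 0.5, 0.6]
grip_width: 0.0873
wrist 0.93 (array([0.66992335, 0.19361755]), np.float64(0.031099665416147792)) [0.01195081 0.08791919]
wrist yel 0.69 (array([0.42916907, 0.13155571]), np.float64(0.03185472593381401)) [0.00725298 0.06594954]
scene 0.84 (array([0.66725027, 0.19261826]), np.float64(0.0316855674133656)) [0.01035898 0.08820592]
scene yel 0.91 (array([0.42635018, 0.13083491]), np.float64(0.031068945603829133)) [0.00826707 0.06670532]
side 0.62 (array([0.66848527, 0.19558266]), np.float64(0.030992524306483277)) [0.01449061 0.08714211]
side yel 0.61 (array([0.42803265, 0.13355906]), np.float64(0.03150585803737112)) [0.00682601 0.0662539 ]
GO shift [-2.3, 8.3, -249.2] turn [-0.023, -0.002, -0.0] | pos [0.6688 0.1932 0.1772] q [ 14.  33. -47.  79.  24.  78. -18.] F [-0.1  0.   0.3] w 87.0 t 9.03 zaz 16.0
```

View pics/t2_side.png

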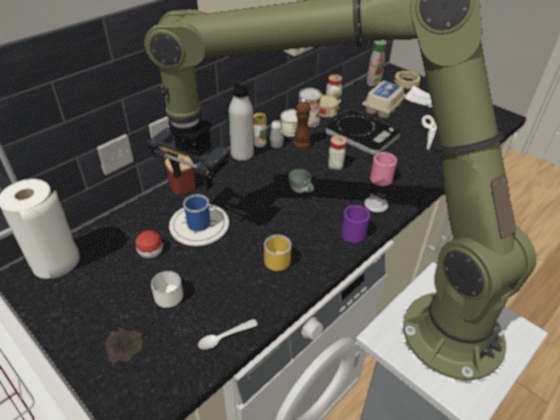

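```bash
python3 -m pendant '[[87,[0,1,-30],[0,0,0]],[87,[0,2,-70],[0,0,0]],[87,[0,3,-110],[0,0,0]],[87,[0,5,-150],[0,0,0]],[87,[0,6,-190],[0,0,0]],[87,[0,7,-225],[-0.02,0,0]],[87,[0,8,-247],[-0.02,0,0]],[87,[0,8,-247],[-0.02,0,0]],[87,[0,8,-247],[-0.02,0,0]],[87,[0,8,-247],[-0.02,0,0]]]'
python3 - <<'E'
from h import *
for n in ("wrist",):
    c=optics.read_camera(n); cv2.imwrite(f"pics/y1_{n}.png",c["image"])
    for d in models.masks_of(n,"yellow_tin_center"):
        P,u,v=cloud(c,d["pixels"])
        R=P[(P[:,2]>.062)&(P[:,2]<.072)]
        if len(R)>20: print(n,"yel",d["confidence"],circ(R[:,:2]),np.percentile(P[:,2],[2,97]))
go([.429,.1317,.045],17.3)
E
```

```text
time_s: 9.87
tool_pos: [0.4305, 0.1331, 0.1789]
tool_rot: [-22.0, 89.9, -4.8]
force: [0.7, -0.3, -0.6]
grip_width: 0.0871
wrist yel 0.78 (array([0.42868246, 0.13174053]), np.float64(0.030975953455006)) [0.00661585 0.06623298]
GO shift [133.6, -1.6, -2.1] turn [-0.002, 0.001, -0.002] | pos [0.4305 0.1336 0.1786] q [ 37.  -3. -55. 113.  -3.  69.   0.] F [-0.5 -0.1 -0.1] w 87.0 t 9.97 zaz 17.2
```

View pics/y1_wrist.png

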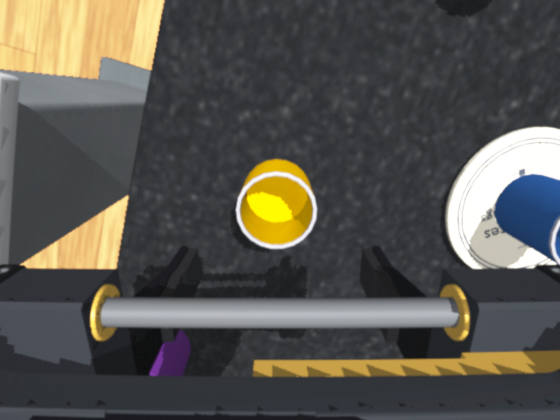

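```bash
python3 -m pendant '[[87,[40,-1.5,-2],[0,0,0]],[87,[80,-1.5,-2],[0,0,0]],[87,[115,-1.5,-2],[0,0,0]],[87,[130,-1.5,-2],[0,0,0]],[87,[133,-1.5,-2],[0,0,0]],[87,[133,-1.5,-2],[0,0,0]],[87,[133,-1.5,-2],[0,0,0]]]';python3 -m pendant '[[60,[0,0,0],[0,0,0]],[60,[0,0,0],[0,0,0]],[60,[0,0,0],[0,0,0]],[60,[0,0,0],[0,0,0]],[60,[0,0,0],[0,0,0]],[60,[0,0,0],[0,0,0]]]' 25; python3 -m pendant '[[60,[-20,0,0],[0,0,0]],[60,[-55,0,0],[0,0,0]],[60,[-90,0,0],[0,0,0]],[60,[-125,0,0],[0,0,0]],[60,[-135,0,0],[0,0,0]],[60,[-135,0,0],[0,0,0]],[60,[-135,0,0],[0,0,0]]]';python3 - <<'E'
from h import *
go([.6694,.1935,.18],16)
E
```

```text
time_s: 10.55
tool_pos: [0.4292, 0.1321, 0.0462]
tool_rot: [53.3, 89.9, 70.5]
force: [0.1, -0.7, 0.1]
grip_width: 0.087
time_s: 11.05
tool_pos: [0.4287, 0.1309, 0.0462]
tool_rot: [-47.2, 89.9, -30.1]
force: [-1.1, -1.0, 5.7]
grip_width: 0.066
time_s: 11.63
tool_pos: [0.4277, 0.1305, 0.1797]
tool_rot: [-119.6, 89.9, -102.5]
force: [-1.6, 0.4, -2.3]
grip_width: 0.0665
GO shift [-0.5, -10.9, 249.5] turn [0.019, -0.001, 0.001] | pos [0.4277 0.1305 0.1797] q [ 40.  -4. -57. 113.  -4.  69.   1.] F [-1.6  0.4 -2.3] w 66.5 t 11.63 zaz 17.1
```

```bash
python3 -m pendant '[[60,[0,-1,30],[0,0,0]],[60,[0,-3,65],[0,0,0]],[60,[0,-4,100],[0,0,0]],[60,[0,-6,135],[0.01,0,0]],[60,[0,-8,170],[0.01,0,0]],[60,[0,-9,205],[0.02,0,0]],[60,[0,-10,235],[0.02,0,0]],[60,[0,-11,250],[0.02,0,0]],[60,[0,-11,250],[0.02,0,0]],[60,[0,-11,250],[0.02,0,0]]]'; python3 -m pendant '[[60,[0,0,0],[0,0,0]],[60,[0,0,0],[0,0,0]],[60,[0,0,0],[0,0,0]]]'
cat > chk.py <<'E'
from h import *
import sys
def rim(n,l,z,tag):
    c=optics.read_camera(n); cv2.imwrite(f"pics/{tag}_{n}.png",c["image"])
    for d in models.masks_of(n,l):
        P,u,v=cloud(c,d["pixels"])
        R=P[(P[:,2]>z-.005)&(P[:,2]<z+.006)]
        if len(R)>20: print(n,l,round(d["confidence"],2),circ(R[:,:2],.0312)[0].round(4),circ(R[:,:2])[1].round(4),"z",np.percentile(P[:,2],[2,97]).round(4))
E
python3 - <<'E'
from chk import *
P,R,o=tcp();go([.6694,.1935,.18],16)
for n in ("wrist","scene","side"):
    rim(n,"blue_tin_center",.088,"y2"); rim(n,"yellow_tin_center",P[2]+.02,"y2")
go([.6694,.1935,.18],16)
E
```

```text
time_s: 12.47
tool_pos: [0.6687, 0.1948, 0.1761]
tool_rot: [165.0, 89.6, -178.9]
force: [-0.1, -0.2, -1.3]
grip_width: 0.0665
time_s: 12.72
tool_pos: [0.6693, 0.1939, 0.1802]
tool_rot: [-131.8, 89.9, -115.7]
force: [-0.5, 0.6, -1.1]
grip_width: 0.0663
GO shift [0.2, -0.4, -0.0] turn [0.0, -0.001, 0.001] | pos [0.6693 0.1939 0.1802] q [ 16.  35. -52.  79.  27.  79. -19.] F [-0.5  0.6 -1.1] w 66.3 t 12.72 zaz 16.0
wrist blue_tin_center 0.8 [0.6699 0.1935] 0.0309 z [0.0131 0.0881]
wrist yellow_tin_center 0.9 [0.6702 0.1949] 0.0311 z [0.1415 0.2007]
scene blue_tin_center 0.8 [0.6672 0.193 ] 0.0312 z [0.0154 0.0879]
scene yellow_tin_center 0.68 [0.6687 0.1946] 0.0315 z [0.1424 0.2008]
side blue_tin_center 0.86 [0.6686 0.1958] 0.0312 z [0.012  0.0875]
side yellow_tin_center 0.9 [0.6692 0.1969] 0.0306 z [0.1404 0.2   ]
GO shift [0.5, -0.4, -1.0] turn [-0.0, -0.0, 0.0] | pos [0.6702 0.1942 0.1805] q [ 16.  35. -52.  78.  27.  79. -19.] F [-0.6  0.1 -2. ] w 66.4 t 13.32 zaz 16.0
```

View pics/y2_side.png

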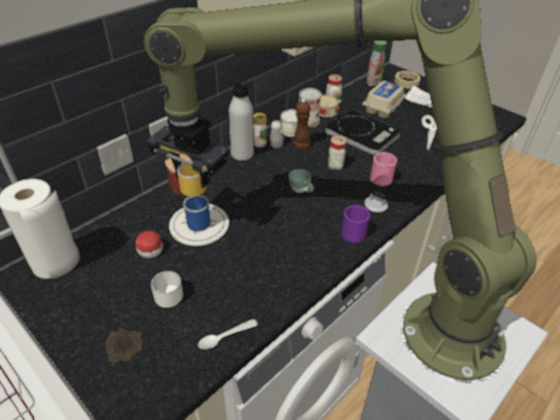

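View pics/y2_wrist.png

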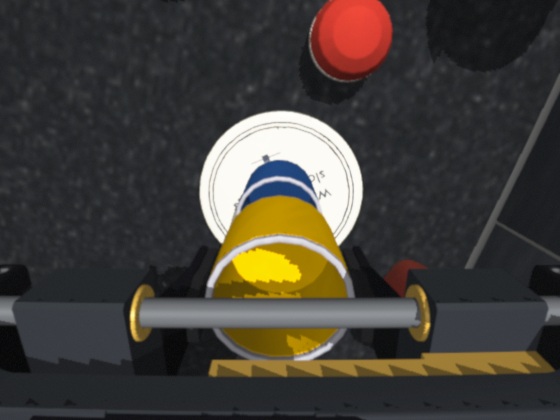

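```bash
python3 -m pendant '[[60,[12,-1,-1],[0,0,0]],[60,[25,-1,-1],[0,0,0]],[60,[38,-1,-1],[0,0,0]],[60,[43,-1,-1],[0,0,0]],[60,[46,-1,-1],[0,0,0]],[60,[48,-1,-1],[0,0,0]],[60,[48,-1,-1],[0,0,0]],[60,[48,-1,-1],[0,0,0]],[60,[48,-1,-1],[0,0,0]]]'
```

```text
time_s: 14.07
tool_pos: [0.6699, 0.1932, 0.1332]
tool_rot: [-1.3, 89.9, 14.6]
force: [-1.0, -0.1, -1.1]
grip_width: 0.0661
```

```bash
python3 -m pendant '[[60,[1,0,0],[0,0,0]],[60,[2,0,0],[0,0,0]],[60,[3,0,0],[0,0,0]],[60,[4,0,0],[0,0,0]],[60,[4,0,0],[0,0,0]],[60,[4,0,0],[0,0,0]]]'
```

```text
time_s: 14.57
tool_pos: [0.6697, 0.193, 0.1291]
tool_rot: [-30.0, 90.0, -14.1]
force: [-1.7, -1.0, 2.7]
grip_width: 0.0658
```

```bash
python3 -m pendant '[[60,[0.7,0,0],[0,0,0]],[60,[0.7,0,0],[0,0,0]],[60,[0.7,0,0],[0,0,0]]]'; python3 -m pendant '[[87,[0.5,0,0],[0,0,0]],[87,[0,0,0],[0,0,0]],[87,[0,0,0],[0,0,0]],[87,[0,0,0],[0,0,0]],[87,[0,0,0],[0,0,0]],[87,[-30,0,0],[0,0,0]],[87,[-65,0,0],[0,0,0]],[87,[-80,0,0],[0,0,0]],[87,[-80,0,0],[0,0,0]],[87,[-80,0,0],[0,0,0]]]'
python3 - <<'E'
from chk import *
for n in ("wrist","scene","side"):
    rim(n,"yellow_tin_center",.149,"y3"); rim(n,"white_tin_center",.056,"y3")
go([.531,.3945,.2],36.6)
E
```

```text
time_s: 14.82
tool_pos: [0.6697, 0.193, 0.129]
tool_rot: [-40.1, 90.0, -24.2]
force: [-1.8, -0.4, 4.7]
grip_width: 0.0663
time_s: 15.65
tool_pos: [0.67, 0.1933, 0.2087]
tool_rot: [-6.5, 89.9, 9.5]
force: [0.3, -0.3, -1.3]
grip_width: 0.0874
wrist yellow_tin_center 0.7 [0.6699 0.1939] 0.0311 z [0.0896 0.1489]
scene yellow_tin_center 0.55 [0.6681 0.1931] 0.0316 z [0.0862 0.1493]
scene white_tin_center 0.62 [0.5293 0.3934] 0.0305 z [0.0066 0.057 ]
side yellow_tin_center 0.75 [0.6684 0.1958] 0.0312 z [0.0899 0.149 ]
side white_tin_center 0.8 [0.5302 0.3949] 0.0312 z [0.0056 0.0567]
side white_tin_center 0.62 [0.6951 0.3144] 0.0142 z [-0.0003  0.0552]
GO shift [7.6, 231.9, -77.6] turn [-0.36, -0.0, -0.0] | pos [0.6695 0.193  0.2076] q [ 16.  34. -52.  77.  27.  82. -19.] F [-1.1 -0.6 -1. ] w 87.1 t 16.25 zaz 16.0
```

View pics/y3_scene.png

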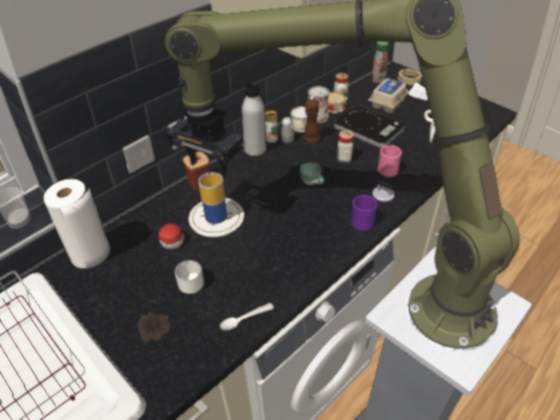

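```bash
python3 -m pendant '[[87,[0,33,-11],[-0.05,0,0]],[87,[0,66,-22],[-0.1,0,0]],[87,[0,100,-33],[-0.16,0,0]],[87,[2,135,-45],[-0.22,0,0]],[87,[4,170,-57],[-0.28,0,0]],[87,[6,205,-68],[-0.33,0,0]],[87,[8,231,-78],[-0.36,0,0]],[87,[8,231,-78],[-0.36,0,0]],[87,[8,231,-78],[-0.36,0,0]],[87,[8,231,-78],[-0.36,0,0]]]'
python3 - <<'E'
from chk import *
rim("wrist","white_tin_center",.056,"w2")
go([.531,.3932,.04],36.6)
E
```

```text
time_s: 17.08
tool_pos: [0.5317, 0.3929, 0.1997]
tool_rot: [-86.7, 89.9, -50.1]
force: [0.1, -0.2, -0.4]
grip_width: 0.0869
wrist white_tin_center 0.69 [0.5311 0.3935] 0.0311 z [0.0062 0.0563]
GO shift [159.6, 2.2, -0.4] turn [-0.003, -0.0, 0.001] | pos [0.5326 0.3919 0.1996] q [  3.  33. -59.  83.  28.  80. -21.] F [ 0.5  0.3 -0.3] w 87.5 t 17.18 zaz 36.4
```

View pics/w2_wrist.png

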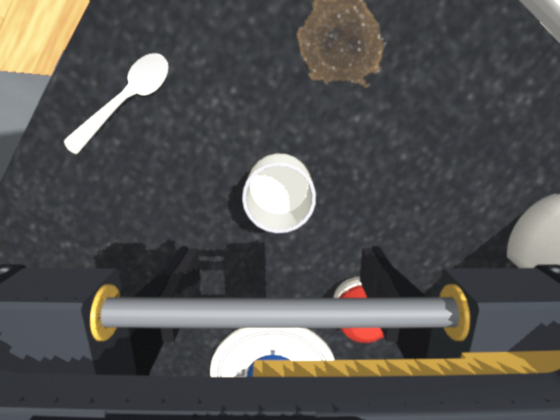

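```bash
python3 -m pendant '[[87,[40,1.5,0],[0,0,0]],[87,[80,1.5,0],[0,0,0]],[87,[120,1.5,0],[0,0,0]],[87,[145,1.5,0],[0,0,0]],[87,[157,1.5,0],[0,0,0]],[87,[159,1.5,0],[0,0,0]],[87,[159,1.5,0],[0,0,0]],[87,[159,1.5,0],[0,0,0]]]';python3 -m pendant '[[60,[0,0,0],[0,0,0]],[60,[0,0,0],[0,0,0]],[60,[0,0,0],[0,0,0]],[60,[0,0,0],[0,0,0]],[60,[0,0,0],[0,0,0]],[60,[0,0,0],[0,0,0]]]' 25; python3 -m pendant '[[60,[-20,0,0],[0,0,0]],[60,[-55,0,0],[0,0,0]],[60,[-90,0,0],[0,0,0]],[60,[-125,0,0],[0,0,0]],[60,[-160,0,0],[0,0,0]],[60,[-185,0,0],[0,0,0]],[60,[-190,0,0],[0,0,0]],[60,[-190,0,0],[0,0,0]],[60,[-190,0,0],[0,0,0]]]';python3 - <<'E'
from h import *
go([.6697,.1933,.23],16)
E
```

```text
time_s: 17.85
tool_pos: [0.5314, 0.3956, 0.0429]
tool_rot: [4.5, 89.8, 41.1]
force: [-1.1, -0.1, -0.2]
grip_width: 0.0872
time_s: 18.35
tool_pos: [0.5302, 0.3949, 0.0415]
tool_rot: [-40.4, 90.0, -3.8]
force: [-0.4, -0.7, 3.7]
grip_width: 0.0652
time_s: 19.1
tool_pos: [0.5298, 0.3942, 0.2293]
tool_rot: [-163.0, 89.9, -126.4]
force: [0.1, -0.9, -2.1]
grip_width: 0.0653
GO shift [-0.6, -244.7, -7.5] turn [0.36, -0.002, 0.001] | pos [0.5298 0.3942 0.2293] q [  2.  32. -60.  81.  27.  83. -20.] F [ 0.1 -0.9 -2.1] w 65.3 t 19.1 zaz 36.6
```

```bash
python3 -m pendant '[[60,[0,-25,-1],[0.04,0,0]],[60,[0,-60,-2],[0.09,0,0]],[60,[0,-95,-3],[0.14,0,0]],[60,[0,-130,-4],[0.19,0,0]],[60,[0,-165,-5],[0.25,0,0]],[60,[0,-200,-6],[0.3,0,0]],[60,[0,-230,-7],[0.34,0,0]],[60,[0,-245,-7],[0.36,0,0]],[60,[0,-245,-7],[0.36,0,0]],[60,[0,-245,-7],[0.36,0,0]]]'; python3 -m pendant '[[60,[0,0,0],[0,0,0]],[60,[0,0,0],[0,0,0]],[60,[0,0,0],[0,0,0]]]'
python3 - <<'E'
from chk import *
P,R,o=tcp();go([.6697,.1933,.23],16)
for n in ("wrist","scene","side"):
    rim(n,"yellow_tin_center",.149,"w3"); rim(n,"white_tin_center",P[2]-.0135+.028,"w3")
go([.6697,.1933,.1855],16)
E
```

```text
time_s: 19.93
tool_pos: [0.6702, 0.1937, 0.2293]
tool_rot: [150.4, 89.8, 166.3]
force: [-0.8, 1.2, -1.5]
grip_width: 0.0652
time_s: 20.18
tool_pos: [0.6694, 0.1962, 0.2309]
tool_rot: [99.5, 90.0, 115.6]
force: [-0.8, -1.1, -2.3]
grip_width: 0.0654
GO shift [0.9, -2.9, -0.5] turn [0.003, -0.0, -0.001] | pos [0.6694 0.1962 0.2309] q [ 16.  34. -53.  75.  26.  84. -18.] F [-0.8 -1.1 -2.3] w 65.4 t 20.18 zaz 16.2
wrist yellow_tin_center 0.61 [0.67   0.1938] 0.0312 z [0.0884 0.1491]
wrist white_tin_center 0.55 [0.6708 0.1944] 0.0311 z [0.1965 0.2457]
scene yellow_tin_center 0.94 [0.6677 0.1932] 0.0315 z [0.0905 0.1498]
scene white_tin_center 0.96 [0.6699 0.194 ] 0.0313 z [0.1951 0.2459]
side yellow_tin_center 0.58 [0.6682 0.1962] 0.0308 z [0.0916 0.1486]
side white_tin_center 0.7 [0.6703 0.1947] 0.0315 z [0.1999 0.2451]
GO shift [45.3, -0.3, -1.0] turn [-0.0, -0.0, 0.0] | pos [0.6706 0.1938 0.2308] q [ 16.  34. -53.  75.  26.  84. -18.] F [-0.3 -0.  -2.5] w 65.4 t 20.78 zaz 16.0
```

View pics/w3_wrist.png

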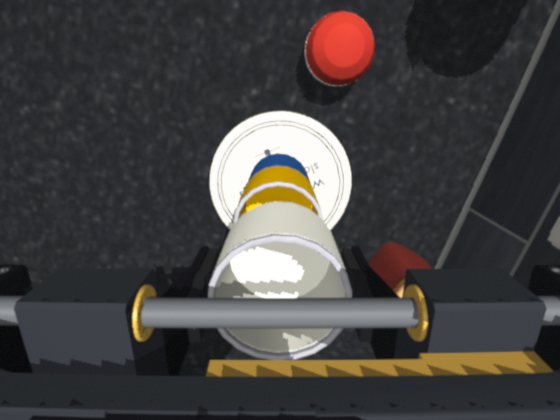

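```bash
python3 -m pendant '[[60,[12,0,-1.5],[0,0,0]],[60,[24,0,-1.5],[0,0,0]],[60,[34,0,-1.5],[0,0,0]],[60,[39,0,-1.5],[0,0,0]],[60,[41,0,-1.5],[0,0,0]],[60,[42,0,-1.5],[0,0,0]],[60,[42,0,-1.5],[0,0,0]],[60,[42,0,-1.5],[0,0,0]],[60,[42,0,-1.5],[0,0,0]]]'; python3 -m pendant '[[60,[1,0,0],[0,0,0]],[60,[2,0,0],[0,0,0]],[60,[2,0,0],[0,0,0]],[60,[2,0,0],[0,0,0]]]'
```

```text
time_s: 21.53
tool_pos: [0.6694, 0.1937, 0.1894]
tool_rot: [-0.7, 89.9, 15.3]
force: [0.2, 0.9, -2.1]
grip_width: 0.0649
time_s: 21.87
tool_pos: [0.6691, 0.1935, 0.1868]
tool_rot: [-107.4, 90.0, -91.4]
force: [0.7, 0.1, -1.5]
grip_width: 0.0655
```

```bash
python3 -m pendant '[[60,[0.8,0,0],[0,0,0]],[60,[1.5,0,0],[0,0,0]],[60,[1.5,0,0],[0,0,0]],[60,[1.5,0,0],[0,0,0]]]'
```

```text
time_s: 22.2
tool_pos: [0.6691, 0.1935, 0.1852]
tool_rot: [-136.6, 90.0, -120.6]
force: [0.8, 1.8, -1.9]
grip_width: 0.0653
```

```bash
python3 -m pendant '[[60,[0.7,0,0],[0,0,0]],[60,[1.2,0,0],[0,0,0]],[60,[1.2,0,0],[0,0,0]],[60,[1.2,0,0],[0,0,0]]]'
```

```text
time_s: 22.53
tool_pos: [0.6692, 0.1935, 0.1852]
tool_rot: [-33.3, 90.0, -17.3]
force: [-2.4, -0.7, 6.2]
grip_width: 0.0649
```

Contact at the expected height. Release and check.

```bash
python3 -m pendant '[[87,[0,0,0],[0,0,0]],[87,[0,0,0],[0,0,0]],[87,[0,0,0],[0,0,0]],[87,[0,0,0],[0,0,0]],[87,[0,0,0],[0,0,0]],[87,[-30,0,0],[0,0,0]],[87,[-65,0,0],[0,0,0]],[87,[-80,0,0],[0,0,0]],[87,[-80,0,0],[0,0,0]],[87,[-80,0,0],[0,0,0]]]'
python3 - <<'E'
from chk import *
for n in ("wrist","scene","side"):
    rim(n,"yellow_tin_center",.149,"w4"); rim(n,"white_tin_center",.200,"w4")
    c=optics.read_camera(n)
    for d in models.masks_of(n,"lid_grip")[:1]:
        P,u,v=cloud(c,d["pixels"]); 
        if len(P)<30: continue
        B=P[(P[:,2]>.035)&(P[:,2]<.06)]; D=P[(P[:,2]>.008)&(P[:,2]<.018)]
        if len(B)<5: continue
        w,V=np.linalg.eigh(np.cov(B[:,:2].T)); print(n,"bar",B.mean(0).round(4),(B[:,:2].min(0)+B[:,:2].max(0))/2,len(B),"az",np.degrees(np.arctan2(V[1,1],V[0,1])).round(1),np.sqrt(w),"disc",circ(D[:,:2]) if len(D)>20 else "")
go([.45,-.12,.25],-15)
E
```

```text
time_s: 23.37
tool_pos: [0.6695, 0.1939, 0.2649]
tool_rot: [-0.1, 89.9, 15.9]
force: [-0.6, -0.4, -0.6]
grip_width: 0.0869
wrist yellow_tin_center 0.91 [0.6697 0.1945] 0.0326 z [0.0911 0.149 ]
wrist white_tin_center 0.8 [0.6699 0.1925] 0.0311 z [0.1502 0.2   ]
scene yellow_tin_center 0.94 [0.6662 0.1942] 0.0309 z [0.0884 0.1471]
scene white_tin_center 0.65 [0.6679 0.1922] 0.0317 z [0.1519 0.2009]
scene bar [ 0.3787 -0.2231  0.0498] [ 0.38011212 -0.22348536] 87 az -175.9 [0.00436898 0.01449085] disc (array([ 0.37660425, -0.22252314]), np.float64(0.02295844695565134))
side yellow_tin_center 0.64 [0.6685 0.1957] 0.0308 z [0.0892 0.1473]
side white_tin_center 0.61 [0.6687 0.1943] 0.0312 z [0.1493 0.1999]
side bar [ 0.3789 -0.2197  0.0484] [ 0.37933921 -0.22043688] 85 az -172.1 [0.00324476 0.01328707] disc (array([ 0.37819756, -0.21966665]), np.float64(0.021387962769281035))
GO shift [14.1, -241.0, -297.0] turn [0.541, 0.0, 0.0] | pos [0.6691 0.1935 0.2641] q [ 16.  33. -53.  72.  26.  87. -18.] F [-0.2  0.5  1.3] w 87.2 t 24.27 zaz 16.0
```

View pics/w4_side.png

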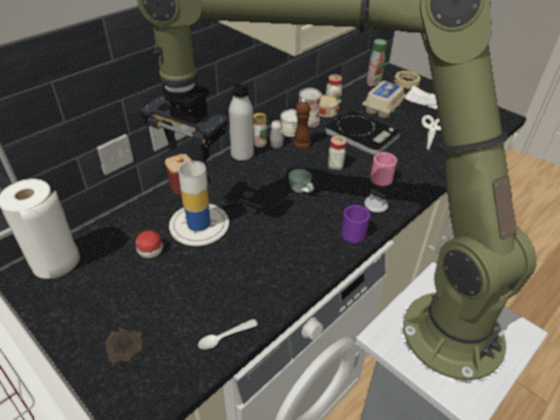

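```bash
python3 -m pendant '[[87,[0,1,-30],[0,0,0]],[87,[0,2,-70],[0,0,0]],[87,[0,3,-110],[0,0,0]],[87,[30,4,-140],[0,0,0]],[87,[55,5,-170],[0,0,0]],[87,[75,5,-200],[0,0,0]],[87,[90,5,-230],[0,0,0]],[87,[90,5,-230],[0,0,0]],[87,[90,5,-230],[0,0,0]]]'
python3 - <<'E'
from h import *
go([.42,-.14,.17],-40)
go([.38,-.222,.17],-83)
E
```

```text
time_s: 25.02
tool_pos: [0.4448, 0.1335, 0.1732]
tool_rot: [-111.4, 89.7, -95.5]
force: [0.9, -0.2, -0.4]
grip_width: 0.0869
GO shift [4.6, -256.2, -98.9] turn [0.976, 0.001, 0.005] | pos [0.4448 0.1335 0.1732] q [ 43.   1. -63. 112.   1.  68.  -4.] F [ 0.9 -0.2 -0.4] w 86.9 t 25.02 zaz 15.9
GO shift [5.0, -324.1, -159.9] turn [-1.415, -0.005, 0.003] | pos [0.4448 0.1335 0.1732] q [ 43.   1. -63. 112.   1.  68.  -4.] F [ 0.9 -0.2 -0.4] w 86.9 t 25.02 zaz 15.9
```

```bash
python3 -m pendant '[[87,[2,-25,-10],[0.12,0,0]],[87,[4,-55,-20],[0.24,0,0]],[87,[4,-90,-33],[0.36,0,0]],[87,[4,-125,-46],[0.48,0,0]],[87,[4,-160,-59],[0.6,0,0]],[87,[4,-195,-72],[0.72,0,0]],[87,[4,-230,-85],[0.84,0,0]],[87,[4,-256,-97],[0.96,0,0]],[87,[4,-256,-97],[0.976,0,0]],[87,[4,-256,-97],[0.976,0,0]]]'
python3 - <<'E'
from h import *
go([.38,-.222,.17],-83)
E
```

```text
time_s: 25.85
tool_pos: [0.4254, -0.1394, 0.1709]
tool_rot: [66.8, 89.9, 26.7]
force: [-1.3, 0.4, 0.6]
grip_width: 0.087
GO shift [0.7, -92.4, 18.5] turn [0.749, 0.0, -0.002] | pos [ 0.4254 -0.1394  0.1709] q [ 62.  -3. -45. 114.  -2.  68. -23.] F [-1.3  0.4  0.6] w 87.0 t 25.85 zaz -40.1
```

```bash
python3 -m pendant '[[87,[0,-25,5],[0.12,0,0]],[87,[0,-50,10],[0.24,0,0]],[87,[0,-75,15],[0.36,0,0]],[87,[0,-92,18],[0.48,0,0]],[87,[0,-92,18],[0.6,0,0]],[87,[0,-92,18],[0.72,0,0]],[87,[0,-92,18],[0.75,0,0]],[87,[0,-92,18],[0.75,0,0]],[87,[0,-92,18],[0.75,0,0]]]'
cat > lid.py <<'E'
from h import *
def lid(n,zoff,tag):
    c=optics.read_camera(n); cv2.imwrite(f"pics/{tag}_{n}.png",c["image"])
    for d in models.masks_of(n,"lid_grip")[:2]:
        P,u,v=cloud(c,d["pixels"]); P[:,2]-=zoff
        B=P[(P[:,2]>.047)&(P[:,2]<.06)]; D=P[(P[:,2]>.008)&(P[:,2]<.018)]
        if len(B)<10: continue
        (cx,cy),(w,h),a=cv2.minAreaRect((B[:,:2]*1000).astype(np.float32))
        print(n,round(d["confidence"],2),"bar mean",B.mean(0).round(4),"rect",round(cx,1),round(cy,1),round(w,1),round(h,1),round(a,1),len(B),"disc",circ(D[:,:2],.033)[0].round(4) if len(D)>20 else "")
E
python3 - <<'E'
from lid import *
lid("wrist",0,"l1"); lid("scene",0,"l1"); lid("side",0,"l1")
go([.38,-.222,.046],-83)
E
```

```text
time_s: 26.6
tool_pos: [0.3801, -0.219, 0.1706]
tool_rot: [73.6, 89.9, -9.0]
force: [-0.5, 0.5, -0.6]
grip_width: 0.0866
wrist 0.73 bar mean [ 0.3835 -0.2254  0.052 ] rect 382.5 -225.8 48.7 13.6 7.4 929 disc [ 0.3743 -0.2278]
scene 0.9 bar mean [ 0.3798 -0.2225  0.0519] rect 379.3 -223.8 49.2 17.0 3.5 67 disc [ 0.3774 -0.2376]
side 0.61 bar mean [ 0.3799 -0.22    0.0511] rect 379.3 -220.9 44.7 16.8 1.6 57 disc [ 0.3732 -0.2368]
GO shift [124.1, 0.9, 2.4] turn [0.003, 0.0, -0.0] | pos [ 0.3788 -0.2198  0.1701] q [ 69.  -4. -40. 116.  -3.  68. -53.] F [0.2 0.7 0. ] w 86.7 t 26.9 zaz -82.8
```

View pics/l1_wrist.png

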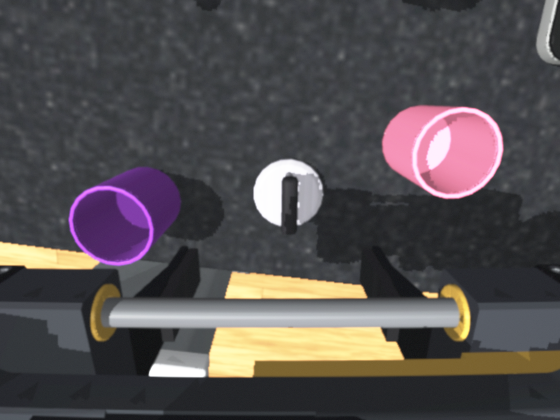

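Run:
```python
from h import *
go([.382,-.2248,.044],-82.6)
```

```text
GO shift [126.1, 2.5, 5.4] turn [-0.004, 0.0, -0.0] | pos [ 0.3788 -0.2198  0.1701] q [ 69.  -4. -40. 116.  -3.  68. -53.] F [0.2 0.7 0. ] w 86.7 t 26.9 zaz -82.8
```

```bash
python3 -m pendant '[[87,[20,2.5,5],[0,0,0]],[87,[55,2.5,5],[0,0,0]],[87,[90,2.5,5],[0,0,0]],[87,[115,2.5,5],[0,0,0]],[87,[123,2.5,5],[0,0,0]],[87,[126,2.5,5],[0,0,0]],[87,[126,2.5,5],[0,0,0]],[87,[126,2.5,5],[0,0,0]]]';python3 - <<'E'
from h import *
go([.382,-.2248,.044],-82.6)
E
```

```text
time_s: 27.57
tool_pos: [0.3829, -0.2253, 0.0455]
tool_rot: [43.3, 89.9, -39.6]
force: [0.5, -0.2, 0.3]
grip_width: 0.0868
GO shift [1.5, -0.9, -0.6] turn [-0.005, 0.002, -0.002] | pos [ 0.3829 -0.2253  0.0455] q [ 67.   8. -41. 122.   7.  52. -61.] F [ 0.5 -0.2  0.3] w 86.8 t 27.57 zaz -82.9
```

```bash
python3 -m pendant '[[5,[1,0,0],[0,0,0]],[5,[1,0,0],[0,0,0]],[5,[1,0,0],[0,0,0]],[5,[1,0,0],[0,0,0]],[5,[1,0,0],[0,0,0]],[5,[1,0,0],[0,0,0]],[5,[1,0,0],[0,0,0]],[5,[1,0,0],[0,0,0]],[5,[1,0,0],[0,0,0]],[5,[1,0,0],[0,0,0]]]' 25; python3 -m pendant '[[5,[0,0,0],[0,0,0]],[5,[0,0,0],[0,0,0]],[5,[0,0,0],[0,0,0]]]'
```

```text
time_s: 28.4
tool_pos: [0.3817, -0.2246, 0.043]
tool_rot: [-120.5, 90.0, 156.6]
force: [0.2, -0.8, 0.1]
grip_width: 0.0286
time_s: 28.65
tool_pos: [0.3818, -0.2248, 0.0431]
tool_rot: [21.7, 90.0, -61.2]
force: [0.3, -0.4, -0.8]
grip_width: 0.0134
```

```bash
python3 -m pendant '[[5,[-15,0,0],[0,0,0]],[5,[-45,0,0],[0,0,0]],[5,[-80,0,0],[0,0,0]],[5,[-110,0,0],[0,0,0]],[5,[-127,0,0],[0,0,0]],[5,[-127,0,0],[0,0,0]]]'
python3 - <<'E'
from h import *
go([.4254,-.1394,.17],-40)
E
```

```text
time_s: 29.15
tool_pos: [0.3839, -0.2259, 0.174]
tool_rot: [36.9, 89.6, -46.0]
force: [0.7, 0.6, -1.0]
grip_width: 0.0137
GO shift [3.7, 51.8, -80.8] turn [-0.749, 0.007, -0.002] | pos [ 0.3839 -0.2259  0.174 ] q [ 70.  -4. -41. 115.  -3.  68. -53.] F [ 0.7  0.6 -1. ] w 13.7 t 29.15 zaz -82.9
```

```bash
python3 -m pendant '[[5,[0,10,-16],[-0.1,0,0]],[5,[0,25,-36],[-0.2,0,0]],[5,[0,35,-56],[-0.3,0,0]],[5,[0,47,-73],[-0.4,0,0]],[5,[0,52,-81],[-0.5,0,0]],[5,[0,52,-81],[-0.6,0,0]],[5,[0,52,-81],[-0.7,0,0]],[5,[0,52,-81],[-0.749,0,0]],[5,[0,52,-81],[-0.749,0,0]]]'
python3 - <<'E'
from h import *
go([.4448,.1335,.2],16)
E
```

```text
time_s: 29.9
tool_pos: [0.4225, -0.1373, 0.1688]
tool_rot: [-169.5, 89.9, 150.6]
force: [0.8, -0.5, -0.3]
grip_width: 0.0133
GO shift [-31.0, 222.0, -156.7] turn [-0.976, -0.002, -0.001] | pos [ 0.4225 -0.1373  0.1688] q [ 63.  -3. -46. 115.  -2.  68. -22.] F [ 0.8 -0.5 -0.3] w 13.3 t 29.9 zaz -39.9
```

```bash
python3 -m pendant '[[5,[-3,20,-14],[-0.1,0,0]],[5,[-6,45,-32],[-0.2,0,0]],[5,[-9,73,-51],[-0.32,0,0]],[5,[-12,101,-71],[-0.44,0,0]],[5,[-16,129,-91],[-0.56,0,0]],[5,[-20,157,-111],[-0.68,0,0]],[5,[-24,185,-131],[-0.8,0,0]],[5,[-28,210,-148],[-0.9,0,0]],[5,[-31,222,-157],[-0.976,0,0]],[5,[-31,222,-157],[-0.976,0,0]]]'
python3 - <<'E'
from h import *
go([.4448,.1335,.285],16)
E
```

```text
time_s: 30.73
tool_pos: [0.4452, 0.1379, 0.2012]
tool_rot: [64.4, 89.9, 80.8]
force: [0.0, -1.2, -0.9]
grip_width: 0.0138
GO shift [-83.8, -3.9, -1.6] turn [0.007, 0.001, -0.002] | pos [0.4452 0.1379 0.2012] q [ 45.  -2. -63. 109.  -2.  71.  -1.] F [ 0.  -1.2 -0.9] w 13.8 t 30.73 zaz 16.4
```

```bash
python3 -m pendant '[[5,[-30,-4,0],[0,0,0]],[5,[-60,-4,0],[0,0,0]],[5,[-84,-4,0],[0,0,0]],[5,[-84,-4,0],[0,0,0]],[5,[-84,-4,0],[0,0,0]]]'
python3 - <<'E'
from h import *
go([.669,.1932,.285],16)
E
```

```text
time_s: 31.15
tool_pos: [0.4473, 0.1283, 0.2853]
tool_rot: [-48.4, 89.9, -32.7]
force: [-0.8, 0.3, -1.0]
grip_width: 0.0142
GO shift [0.5, 2.5, 231.0] turn [-0.005, 0.001, 0.001] | pos [0.4473 0.1283 0.2853] q [ 46.  -7. -60. 102.  -6.  81.   3.] F [-0.8  0.3 -1. ] w 14.2 t 31.15 zaz 15.7
```

```bash
python3 -m pendant '[[5,[0,0,25],[0,0,0]],[5,[0,0,55],[0,0,0]],[5,[0,0,85],[0,0,0]],[5,[0,0,115],[0,0,0]],[5,[0,0,145],[0,0,0]],[5,[0,0,175],[0,0,0]],[5,[0,0,205],[0,0,0]],[5,[0,0,225],[0,0,0]],[5,[0,0,231],[0,0,0]],[5,[0,0,231],[0,0,0]]]'; python3 -m pendant '[[5,[0,0,0],[0,0,0]],[5,[0,0,0],[0,0,0]],[5,[0,0,0],[0,0,0]]]'
python3 - <<'E'
from lid import *
import chk
P,R,o=tcp(); go([.669,.1932,.2381],16)
for n in ("wrist","scene","side"):
    lid(n,P[2]-.0431,"l2"); chk.rim(n,"white_tin_center",.2,"l2")
go([.669,.1932,.2381],16)
E
```

```text
time_s: 31.98
tool_pos: [0.669, 0.1928, 0.2816]
tool_rot: [165.0, 89.7, -179.1]
force: [-1.1, -0.7, -2.0]
grip_width: 0.0137
time_s: 32.23
tool_pos: [0.668, 0.1923, 0.2855]
tool_rot: [-91.4, 89.9, -75.5]
force: [-0.1, -0.2, -1.4]
grip_width: 0.0137
GO shift [47.4, 0.7, 1.2] turn [-0.001, -0.0, 0.001] | pos [0.668  0.1923 0.2855] q [ 18.  34. -58.  70.  28.  90. -19.] F [-0.1 -0.2 -1.4] w 13.7 t 32.23 zaz 15.9
wrist 0.59 bar mean [0.6662 0.2017 0.0521] rect 673.8 194.1 23.5 50.4 18.0 1804 disc [0.6716 0.1828]
wrist white_tin_center 0.87 [0.67   0.1924] 0.031 z [0.1503 0.2002]
scene 0.74 bar mean [0.6618 0.2089 0.0515] rect 662.5 208.2 15.8 19.3 13.0 34 disc [0.6767 0.186 ]
scene white_tin_center 0.69 [0.6685 0.192 ] 0.0316 z [0.1519 0.201 ]
side 0.8 bar mean [0.6623 0.2103 0.0513] rect 661.8 210.5 13.2 22.9 34.7 37 disc [0.6782 0.1884]
side white_tin_center 0.73 [0.6684 0.1945] 0.0312 z [0.1449 0.2001]
GO shift [46.9, 0.4, 0.2] turn [-0.001, -0.0, 0.0] | pos [0.669  0.1927 0.285 ] q [ 18.  34. -58.  70.  28.  90. -19.] F [-0.   0.4 -1.2] w 14.0 t 32.83 zaz 15.9
```

View pics/l2_wrist.png

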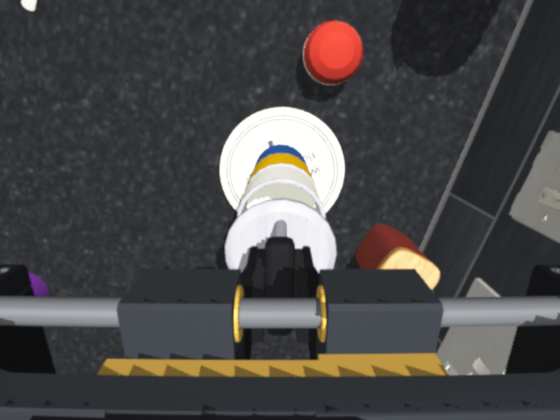

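View pics/l2_scene.png

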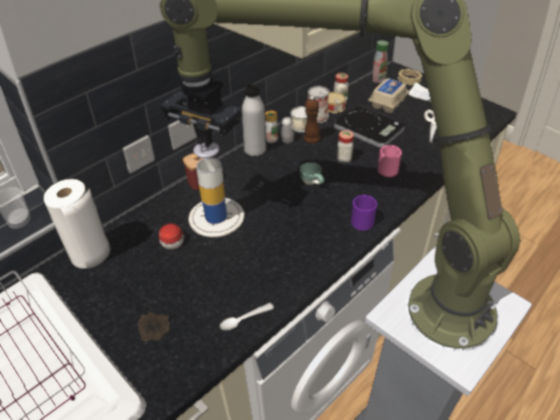

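Run:
```python
from h import *
P0,R,o=tcp(); z0=.285-.0431
for n in ("wrist","scene","side"):
    c=optics.read_camera(n); Q,u,v=cloud(c,np.ones((420,560),bool))
    m=(np.hypot(Q[:,0]-.669,Q[:,1]-.193)<.045)&(abs(Q[:,2]-z0-.0125)<.004)
    D=Q[m,:2].astype(np.float32); h=cv2.convexHull(D)[:,0]
    a=circ(h,.033)[0]; res=np.hypot(*(h-a).T)
    print(n,len(D),a.round(4),"z",np.median(Q[m,2]).round(4),circ(h),"hull",len(h),(res*1000).round(0))
```

```text
wrist 4625 [0.6701 0.1928] z 0.2545 (array([0.66978229, 0.19357243]), np.float64(0.032272668188357265)) hull 37 [33. 33. 33. 33. 33. 33. 33. 33. 33. 33. 33. 33. 33. 33. 33. 33. 33. 33.
 33. 33. 33. 33. 33. 33. 33. 33. 33. 33. 33. 33. 33. 33. 33. 32. 32. 25.
 24.]
scene 228 [0.666  0.1955] z 0.2536 (array([0.66596769, 0.19546331]), np.float64(0.03217657958551197)) hull 20 [34. 34. 33. 32. 31. 31. 31. 35. 33. 30. 31. 32. 33. 33. 34. 33. 32. 27.
 27. 32.]
side 278 [0.6679 0.1957] z 0.2539 (array([0.66782436, 0.19589644]), np.float64(0.032080479613658085)) hull 20 [31. 33. 33. 33. 33. 31. 31. 33. 35. 31. 31. 32. 34. 32. 31. 32. 33. 33.
 31. 28.]
```

```bash
python3 -m pendant '[[5,[12,-0.5,0],[0,0,0]],[5,[24,-0.5,0],[0,0,0]],[5,[34,-0.5,0],[0,0,0]],[5,[39,-0.5,0],[0,0,0]],[5,[42,-0.5,0],[0,0,0]],[5,[43,-0.5,0],[0,0,0]],[5,[43,-0.5,0],[0,0,0]],[5,[43,-0.5,0],[0,0,0]],[5,[43,-0.5,0],[0,0,0]]]'; python3 -m pendant '[[5,[1,0,0],[0,0,0]],[5,[2,0,0],[0,0,0]],[5,[2,0,0],[0,0,0]],[5,[2,0,0],[0,0,0]]]'
```

```text
time_s: 33.73
tool_pos: [0.6693, 0.1925, 0.2427]
tool_rot: [0.2, 89.9, 16.1]
force: [0.1, 0.0, -1.7]
grip_width: 0.0137
time_s: 34.07
tool_pos: [0.6691, 0.1922, 0.24]
tool_rot: [-116.9, 90.0, -101.0]
force: [-0.1, -0.3, -1.5]
grip_width: 0.0137
```

```bash
python3 -m pendant '[[5,[1,0,0],[0,0,0]],[5,[2,0,0],[0,0,0]],[5,[2,0,0],[0,0,0]],[5,[2,0,0],[0,0,0]]]'; python3 -m pendant '[[5,[0.6,0,0],[0,0,0]],[5,[0.6,0,0],[0,0,0]],[5,[0.6,0,0],[0,0,0]]]'
```

```text
time_s: 34.4
tool_pos: [0.6691, 0.1923, 0.2381]
tool_rot: [-101.7, 90.0, -85.8]
force: [-0.0, -0.0, -0.6]
grip_width: 0.0139
time_s: 34.65
tool_pos: [0.6692, 0.1923, 0.2379]
tool_rot: [-14.1, 90.0, 1.9]
force: [-0.1, -1.3, 1.7]
grip_width: 0.0136
```

```bash
python3 -m pendant '[[40,[0.3,0,0],[0,0,0]],[40,[0,0,0],[0,0,0]],[40,[0,0,0],[0,0,0]],[40,[0,0,0],[0,0,0]],[40,[0,0,0],[0,0,0]],[40,[0,0,0],[0,0,0]],[50,[-15,0,0],[0,0,0]],[50,[-40,0,0],[0,0,0]],[50,[-60,0,0],[0,0,0]],[50,[-60,0,0],[0,0,0]]]'
python3 - <<'E'
from h import *
import chk
z0=.195
for n in ("wrist","scene","side"):
    chk.rim(n,"white_tin_center",.2,"l3")
    c=optics.read_camera(n); cv2.imwrite(f"pics/l3_{n}.png",c["image"]); Q,u,v=cloud(c,np.ones((420,560),bool))
    m=(np.hypot(Q[:,0]-.669,Q[:,1]-.193)<.045)&(abs(Q[:,2]-z0-.0125)<.005)
    h=cv2.convexHull(Q[m,:2].astype(np.float32))[:,0]
    b=(np.hypot(Q[:,0]-.669,Q[:,1]-.193)<.03)&(Q[:,2]>.236)&(Q[:,2]<.26)
    print(n,circ(h,.033)[0].round(4),"discz",np.median(Q[m,2]).round(4),"bar",np.median(Q[b],0).round(4),np.percentile(Q[b,2],95).round(4),cv2.minAreaRect((Q[b,:2]*1000).astype(np.float32)))
    for l in("cup","timer","jar"):
        for d in models.masks_of(n,l)[:1]:
            P,_,_=cloud(c,d["pixels"]); print("  ",l,np.median(P,0).round(3))
go([.669,.1932,.33],16)
E
```

```text
time_s: 35.48
tool_pos: [0.6703, 0.1935, 0.3023]
tool_rot: [8.4, 89.6, 24.3]
force: [0.6, 0.4, 0.2]
grip_width: 0.0494
wrist [0.6701 0.1924] discz 0.2073 bar [0.6693 0.1955 0.247 ] 0.2483 ((670.0256958007812, 192.98805236816406), (13.828423500061035, 49.09648513793945), 15.558091163635254)
   cup [0.662 0.223 0.055]
   timer [0.687 0.334 0.05 ]
scene white_tin_center 0.9 [0.6678 0.1923] 0.031 z [0.1468 0.199 ]
scene [0.6675 0.1926] discz 0.2081 bar [0.6641 0.1942 0.2451] 0.2483 ((666.4046630859375, 193.35040283203125), (16.107994079589844, 52.42901611328125), 14.924849510192871)
   cup [ 0.585 -0.122  0.036]
   timer [0.671 0.346 0.043]
   jar [ 0.576 -0.275  0.063]
side white_tin_center 0.77 [0.668  0.1946] 0.0327 z [0.1492 0.1986]
side [0.6684 0.1959] discz 0.2067 bar [0.6649 0.1964 0.2452] 0.2487 ((668.313720703125, 195.66322326660156), (14.254016876220703, 52.3939323425293), 17.438785552978516)
   cup [ 0.587 -0.12   0.032]
   timer [0.671 0.346 0.042]
   jar [ 0.577 -0.272  0.061]
GO shift [-32.5, 0.9, 0.2] turn [-0.001, -0.0, 0.0] | pos [0.6691 0.1923 0.2975] q [ 18.  34. -58.  69.  28.  92. -19.] F [ 0.2 -0.7 -0.2] w 49.8 t 36.38 zaz 15.9
```

Run:
```python
import cv2,numpy as np
a=cv2.imread("pics/l3_scene.png")[120:250,150:290]; b=cv2.imread("pics/l3_side.png")[125:255,130:270]
cv2.imwrite("pics/l3_crop.png",cv2.resize(np.hstack([a,b]),None,fx=2.8,fy=2.8,interpolation=cv2.INTER_CUBIC))
```

```text
(no output)
```

View pics/l3_crop.png

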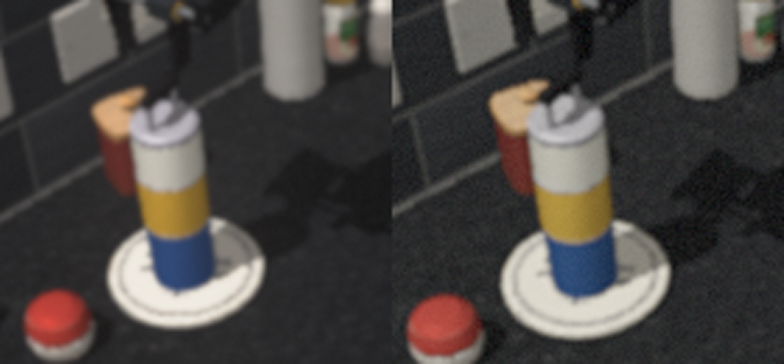

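View pics/l3_wrist.png

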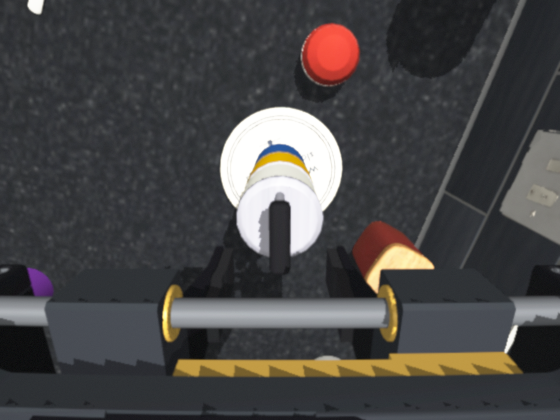

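```bash
python3 -m pendant '[[50,[-12,0,0],[0,0,0]],[50,[-25,0,0],[0,0,0]],[50,[-30,0,0],[0,0,0]],[50,[-30,0,0],[0,0,0]],[50,[-30,0,0],[0,0,0]]]'; python3 -c "
from cell import env
print(env.sign_off())"
```

```text
time_s: 36.8
tool_pos: [0.6693, 0.1927, 0.3285]
tool_rot: [3.6, 89.9, 19.5]
force: [-0.2, 0.2, 0.7]
grip_width: 0.0498
the job is handed in; nothing more can be done
None
```

I built the carrier on the trivet in the order asked (blue, yellow, white, lid) and handed it in at about 37 s of the 112 s. `sign_off` gave no verdict.

- **Stack height:** the rims measured about 88, 149 and 200 mm and the top of the lid bar 248 mm, all as expected for fully seated parts.
- **Alignment:** the wrist camera puts the parts within about 2 mm of one common axis. The blue tin stands within about 3 mm of the trivet's centre.
- **Bystanders:** the scene and side cameras show the cup, timer and jar within about 3 mm of where they started.
- **Robot:** the gripper had backed off with its tips about 60 mm above the lid before hand-in.

Two readings disagreed. The scene and side cameras differ from the wrist camera by 1–3 mm, about what the stated calibration allows. The last wrist picture also returned a "cup" position on the trivet itself, where the tower stands. I took it as a false detection, since the other two cameras show the cup in place.

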